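# Shut the instrument case and the gauge block box

### The arm

A 6-joint arm with a two-finger parallel gripper is mounted at the origin on a cart in front of the work surface, level with it; the furniture and walls round the work are solid. World frame = base frame: x ahead of the robot, y to its left, z up, the work surface at z = 0. Lengths are in m, angles in rad, forces in N, time in s.
With the tool pointing down it reaches from about 0.425 to 0.925 m from the base axis. Payload 12.5 kg.
Tool frame: the origin (TCP) lies at the very end of the fingers, on their centre line; the grasp point (between the pads) lies 19 mm behind it; z points along the fingers, y is the line along which they close (so a half turn about z gives the same grasp; the last joint's range is limited). The gripper opens to 85 mm and grips with 20 to 120 N. Pads are 22 mm wide; open, the fingers measure 114 mm over their backs; the gripper's body (76 mm by 85 mm) begins 54 mm behind the grasp point. The pads swing forward as they close: fully open they stand 13 mm farther back than shut.
Start: joints at [1.208, 0.491, 1.559, -0, 1.092, -0.106], TCP at [0.159, 0.605, 0.231] pointing down, gripper open.
Joint ranges: [-3.1, 3.1], [-0.84, 2.19], [0.05, 2.79], [-1.13, 4.28], [0.06, 2.93], [-2.69, 2.69]. Speed limits (rad/s): [2.22, 2.22, 2.79, 3.14, 3.14, 3.14].

### API

Orientations are given as a unit quaternion [x, y, z, w].
In Python, from plant import ctrl gives the robot as it stands.
- The arm moves only by the tool drive_tool, never from a script. Its arguments are lists of equal length, an entry for each row: "linear": the shift along the tool's x, y, z in m, a list of three; "angular": the turn, a rotation vector about the tool's x, y, z in rad, a list of three. In form: {"linear": [[dx, dy, dz], ...], "angular": [[rx, ry, rz], ...]}. A call has 1 to 8 rows; each row is the pose to reach, as a shift and turn from the pose commanded when the call began, along the tool's axes at that moment; what a row does not reach only later rows make up. A row lasts 1/12 s, in which the tool goes at most 41.7 mm and 7.16 degrees, less where a joint would pass 70% of its speed; a pose out of reach is approached as far as the arm can. A call with a gripper value outside its range is refused whole. "gripper" is the closure, from -1 (fully open) to 1 (shut), set as the call begins (left out, the last holds). The fingers move at their own pace and stop on an object; "force" is the grip in N (left out, the last holds). Time passes only in rows, so rows that repeat a pose let the fingers close. It gives the time, the measured TCP pose, the force, the opening and the grip force at its end, in the units of the state.
- ctrl.sense(): the state, without advancing time (a new reading comes with each control period).
- ctrl.capture(name): name is "scene" or "top" or "wrist"; returns a dict with "pixels" (480x640x3 uint8, red, green, blue), "fx", "fy", "cx", "cy" (pixels), "k1" (the pictures are not rectified: a ray, as slopes to the right and down, at radius r is drawn at 1 + k1 r^2 times it, then the intrinsics apply), "view" (4x4, takes a point from world to camera coordinates). Camera axes: x right, y up, looking along -z (the intrinsics and any distortion apply to the point x, -y, -z); pixel columns grow to the right and rows downward; lengths in m; the calibration is good to about 2 mm. A picture is of the moment at which its call begins. There is no depth.
- ctrl.finish_job(): hands the job in; it is judged then, once.
The state is a dict: "t": time; "joint_positions": joint angles; "dq": joint speeds; "joint_efforts": joint torques, N m; "eef_pos": TCP position; "orientation": TCP orientation; "contact_force": force on the tool from outside, world axes, zero at the start; "ft_torque": the same for the moment, N m; "grip_width": finger opening in m; "grip_force": force on a finger pad.
Only numpy, scipy, OpenCV 4.12 (cv2) and the standard library are available. Lean on these libraries where they do the work, as an engineer would, in place of code of your own. Each camera call takes 0.05 s, during which the arm holds its last target. There are 200 camera calls.

### The job

Close up the two open boxes on the worktop using only your fingertips: push the lid of the aluminium instrument case and the lid of the wooden gauge block box fully shut, and, only after the case's lid is down, push the latch on the front of the case up until it lies flat against the case. Do not lift, tip or shove the boxes away from where they stand, and leave the other things alone.

Things in the scene. Friction and masses are not known exactly. Their poses are not given: they have to be found in the camera images.
- case: Loose aluminium-edged grey case, 135 deep (x) x 154 wide (y) mm, 112 high shut (126 with carry handle), 2 kg, open. Origin: centre of underside. z up, -x its front (latch side, toward the robot), +y its left seen from the robot. Its parts' coordinates are in this frame, mm. Lower part up to z=69, front face x=-55, edging to -60. (A like, shut case far back in the room is not meant.)
- case_lid (a joint): Case lid angle, rad: 0 shut, grows opening up and back, to 1.75; starts 0.9-1.3. Hinge along y at x=64, z=70. Shut, its top plate spans x -55..60, y -71..71, outer face z=112; lid 41 mm deep. Stiff by friction (0.2 N m, 1 to 3 N at front edge): stays where left, must be pushed all the way down. A fixed carry handle lies on it at x 2..37, y -39..39: push nearer the front edge.
- case_lid_edge (a point): Middle of the upper front edge of the case's lid (at x=-55, y=0, z=112 when shut); moves with the lid.
- case_latch (a joint): Angle of the draw latch, middle of the case's front, rad: 0 shut (upright, flat on the front), grows tilting out and down, to 1.31; starts 0.4-0.75. Plate 20 mm wide (y -10..10), z 35..68 when shut, outer face then x=-67; hinge along y at its lower end, x=-60, z=38. Friction 0.02 N m: stays where left; 1 to 2 N on the outer face near its upper end shuts it. No spring or catch.
- case_latch_tip (a point): Middle of the outer upper end of the latch (at x=-66, y=0, z=67 when shut); moves with the latch.
- block_box: Loose brown wooden gauge block box, 67 mm deep (x) x 150 wide (y) x 47 high shut, 1.2 kg, standing open, a row of metal blocks inside. Origin: centre of underside. z up, -x its front (roughly toward the robot), +y its left seen from the robot. Its lid's coordinates are in this frame, mm. Walls up to z=30.
- block_box_lid (a joint): Wooden lid angle, rad: 0 shut, grows opening up and back, to 1.83; starts 0.9-1.3. Hinge along y at x=32, z=30. Shut, its top spans x -32..30, y -75..75, outer face z=47; lid 17 mm deep. Stiff by friction (0.07 N m, 1 to 2 N at front edge): stays where left, must be pushed all the way down.
- block_box_lid_edge (a point): Middle of the upper front edge of the wooden lid (at x=-32, y=0, z=47 when shut); moves with the lid.
- brass_adaptor: Bystander, loose: a small brass hose fitting with a hexagonal foot, 27 x 31 x 40 mm high; origin at the centre of its underside; in front of the case, toward its left corner. To be left alone.
- ring: Bystander, loose: a plain steel setting ring, 54 mm across, 18 mm high; origin at the centre of its underside; in front of the case, toward its right corner. To be left alone.
- weight: Bystander, loose: a small grey metal weight with a waist and a head, 27 mm across, 62 mm high; origin at the centre of its underside; in front of the wooden box, left of its middle. To be left alone.
- nut: Bystander, loose: a small metal hexagonal nut with a round top, 22 x 26 x 19 mm high; origin at the centre of its underside; in front of the wooden box, right of its middle. To be left alone.
- oil: Bystander, loose: a white bottle with a red spout cap, 46 mm across, 119 mm high; origin at the centre of its underside; behind, to the right. To be left alone.

How it is judged:
By the outcome, as a careful person would: the job done as asked, in the order asked, and still so for the second after the job is handed in, with the robot touching nothing.
It also fails if it takes over 67 s, if anything falls off the work surface, if the arm or the gripper's body presses on something with over 40 N, if the wrist force passes 120 N, or if a joint passes its speed limit or range.

## Working session

There is one attempt and no reset: what is moved stays moved. The work goes in short steps, Python scripts to look and compute and a tool call to move; the robot and the scene stay as the last step left them, time stands still between calls to the robot, and variables do not carry over. Pictures are saved under pics/ and viewed, at most 10 in all, crops included, and the job is handed in when it is done.

Besides the shell and the picture viewer there is one more tool, called after "Emit:" as name(argument=value, ...) on one line, values as JSON. drive_tool: Moves the arm, as the interface text tells. Its arguments: {"type":"object","properties":{"linear":{"type":"array"},"angular":{"type":"array"},"gripper":{"type":"number"},"force":{"type":"number"}},"required":["linear","angular"]}

```bash
mkdir -p pics; cat > h.py <<'E'
import numpy as np, cv2
from plant import ctrl
from scipy.spatial.transform import Rotation as R
def proj(c,P):
    P=np.atleast_2d(P); q=(c["view"]@np.c_[P,np.ones(len(P))].T).T
    s=np.c_[q[:,0]/-q[:,2],-q[:,1]/-q[:,2]]; s=s*(1+c["k1"]*(s**2).sum(1,keepdims=True))
    return s*[c["fx"],c["fy"]]+[c["cx"],c["cy"]]
def ray(c,uv):
    K=np.array([[c["fx"],0,c["cx"]],[0,c["fy"],c["cy"]],[0,0,1.]])
    d=(np.array(uv,float)-[c["cx"],c["cy"]])/[c["fx"],c["fy"]]; s=d.copy()
    for _ in range(20): s=d/(1+c["k1"]*(s@s))
    V=np.array(c["view"]); r=V[:3,:3].T@np.array([s[0],-s[1],-1]); o=-V[:3,:3].T@V[:3,3]
    return o,r/np.linalg.norm(r)
def onz(c,uv,z):
    o,r=ray(c,uv); return o+r*(z-o[2])/r[2]
def save(c,n): cv2.imwrite(f"pics/{n}.png",c["pixels"][:,:,::-1])
E
python3 - <<'E'
from h import *
for n in ["scene","top"]:
    c=ctrl.capture(n); c["view"]=np.array(c["view"]); save(c,n+"0")
    V=c["view"]; print(n,c["fx"],c["k1"],-V[:3,:3].T@V[:3,3],V[2,:3])
    np.save(n+"0.npy",c,allow_pickle=True)
E
```

```text
scene 525.8266526118882 -0.02578811409429724 [-0.08823001 -0.79338587  0.7206309 ] [-0.53209376 -0.67338919  0.51324772]
top 466.8301277169128 -0.08876171319811982 [0.26187581 0.03435818 1.3523384 ] [-0.23001984 -0.00261655  0.97318242]
```

View pics/scene0.png

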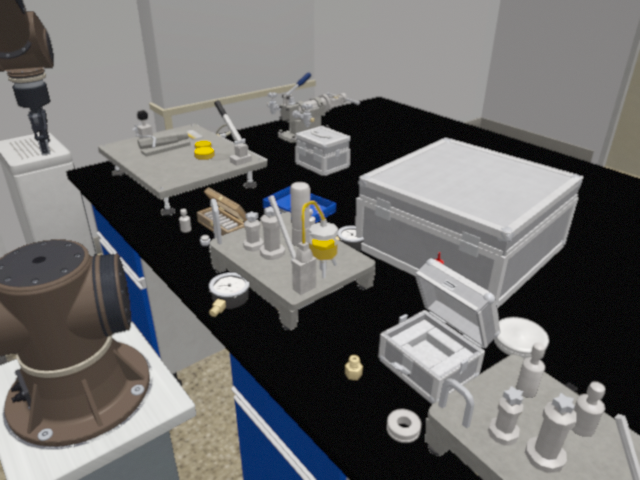

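View pics/top0.png

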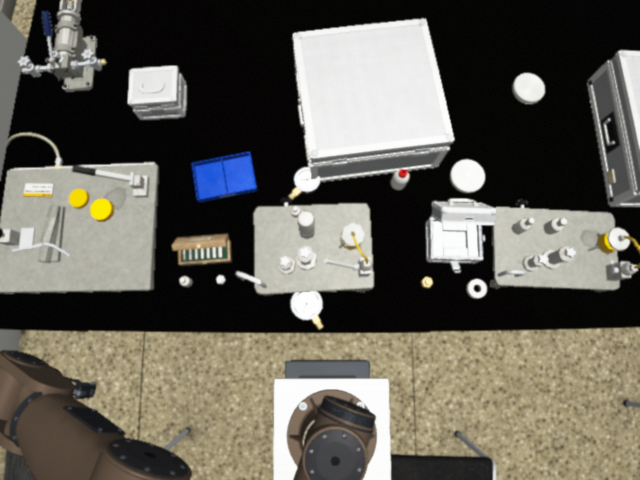

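The case is at top view about (456,238), with its latch at (457,266). The wooden box is at about (203,250). Bystanders in the top view: brass (427,282), ring (477,288), weight (186,281), nut (221,280) and oil (400,180). I'll zoom in next.

```bash
python3 - <<'E'
from h import *
t=cv2.imread("pics/top0.png"); s=cv2.imread("pics/scene0.png")
f=lambda im,x,y,w,h:cv2.resize(im[y:y+h,x:x+w],(400,300),interpolation=cv2.INTER_CUBIC)
m=np.vstack([np.hstack([f(t,410,190,100,75+0),f(t,160,215,100,75)]),np.hstack([f(s,360,245,160,120),f(s,170,170,100,75)])])
m[:300,:400]=f(t,416,195,100,75)
cv2.imwrite("pics/m0.png",m)
E
```

```text
(no output)
```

View pics/m0.png

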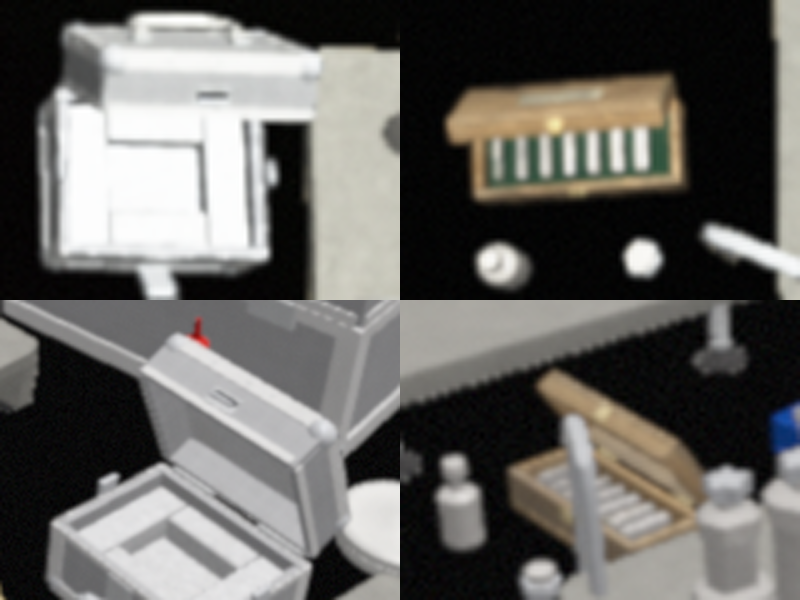

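The tiles show both lids open. The case rim's front corners are near (427,262) and (483,260) in the top image. A lever handle stands right of the wooden box, and a fixture plate sits right beside the case. Next I'll measure by casting rays.

```bash
python3 - <<'E'
from h import *
T=np.load("top0.npy",allow_pickle=True).item(); S=np.load("scene0.npy",allow_pickle=True).item()
tl=lambda X,Y:(416-.4+X/4,195-.4+Y/4)
tr=lambda X,Y:(160-.4+(X-400)/4,215-.4+Y/4)
bl=lambda X,Y:(360-.3+X/2.5,245-.3+(Y-300)/2.5)
br=lambda X,Y:(170-.4+(X-400)/4,170-.4+(Y-300)/4)
def tri(a,b):
    o1,r1=ray(T,a);o2,r2=ray(S,b)
    s=np.linalg.lstsq(np.c_[r1,-r2],o2-o1,rcond=None)[0]
    p,q=o1+s[0]*r1,o2+s[1]*r2
    return ((p+q)/2).round(3),round(np.linalg.norm(p-q),4)
print("case rim FR z69",onz(T,tl(268,250),.069).round(3),"bottom FL z0",onz(T,tl(44,268),0).round(3),"bot FR",onz(T,tl(268,264),0).round(3))
print("rim back R",onz(T,tl(264,122),.069).round(3))
print("lid edge corners tri L",tri(tl(104,62),bl(145,368)),"R",tri(tl(318,62),bl(325,430)))
print("latch tip",tri(tl(160,296),bl(108,482)))
print("box rim FL",onz(T,tr(475,192),.03).round(3),"FR",onz(T,tr(686,182),.03).round(3),"bot FL",onz(T,tr(476,199),0).round(3),"BR",onz(T,tr(680,98),.03).round(3))
print("boxlid tri L",tri(tr(450,118),br(550,372)),"R",tri(tr(672,80),br(690,445)))
for n,u in dict(brass=(427,283),ring=(477,289),weight=(186,282),nut=(221,280)).items(): print(n,onz(T,u,.01).round(3))
print("lever near box tri",tri(tr(708,232),br(575,420)))
print("scene case bottom FR",onz(S,bl(190,595),0).round(3),"scene rim front-left",onz(S,bl(52,522),.069).round(3),onz(S,bl(165,466),.069).round(3))
s=ctrl.sense(); print(s["eef_pos"],R.from_quat(s["orientation"]).as_matrix().round(3).tolist(),s["grip_width"])
E
```

```text
case rim FR z69 [ 0.48  -0.428  0.069] bottom FL z0 [ 0.479 -0.284  0.   ] bot FR [ 0.481 -0.452  0.   ]
rim back R [ 0.573 -0.432  0.069]
lid edge corners tri L (array([ 0.58 , -0.284,  0.17 ]), np.float64(0.0228)) R (array([ 0.582, -0.426,  0.192]), np.float64(0.003))
latch tip (array([ 0.449, -0.335,  0.15 ]), np.float64(0.0327))
box rim FL [0.474 0.439 0.03 ] FR [0.481 0.286 0.03 ] bot FL [0.473 0.447 0.   ] BR [0.543 0.292 0.03 ]
boxlid tri L (array([0.514, 0.442, 0.091]), np.float64(0.0042)) R (array([0.538, 0.289, 0.088]), np.float64(0.0109))
brass [ 0.415 -0.279  0.01 ]
ring [ 0.397 -0.425  0.01 ]
weight [0.42  0.419 0.01 ]
nut [0.426 0.317 0.01 ]
lever near box tri (array([0.428, 0.246, 0.156]), np.float64(0.0018))
scene case bottom FR [ 0.562 -0.355  0.   ] scene rim front-left [ 0.478 -0.282  0.069] [ 0.596 -0.29   0.069]
[0.15862824 0.60432677 0.23076302] [[-0.967, 0.254, -0.0], [0.254, 0.967, -0.001], [0.0, -0.001, -1.0]] 0.08519422180132614
```

Measured poses:
- **Case:** origin about (0.540, -0.355), yaw about 0, lid about 1.07 rad.
- **Box:** origin about (0.511, 0.364), yaw about 0.045, lid about 1.05 rad.

Widths, depths and edge heights match the sizes given. I'll do the box first: close the fingers, rise, and move toward it.

Emit:
drive_tool(linear=[[-0.025,-0.006,-0.01],[-0.055,-0.013,-0.02],[-0.085,-0.02,-0.03],[-0.115,-0.028,-0.04],[-0.145,-0.036,-0.05],[-0.175,-0.043,-0.06],[-0.2,-0.05,-0.07],[-0.21,-0.052,-0.07]], angular=[[0,0,-0.04],[0,0,-0.08],[0,0,-0.12],[0,0,-0.16],[0,0,-0.2],[0,0,-0.25],[0,0,-0.3],[0,0,-0.3]], gripper=1)

```text
t: 0.77
eef_pos: [0.3515, 0.4996, 0.3029]
orientation: [-0.022, 1.0, 0.001, 0.001]
contact_force: [0.3, -0.3, -0.3]
grip_width: 0.0003
grip_force: 0.0
```

Emit:
drive_tool(linear=[[-0.025,-0.016,0.0],[-0.06,-0.038,0.0],[-0.095,-0.06,0.01],[-0.13,-0.085,0.03],[-0.165,-0.11,0.05],[-0.195,-0.13,0.07],[-0.217,-0.144,0.08],[-0.222,-0.147,0.083]], angular=[[0,0,0],[0,0,0],[0,0,0],[0,0,0],[0,0,0],[0,0,0],[0,0,0],[0,0,0]])

```text
t: 1.43
eef_pos: [0.5796, 0.3603, 0.214]
orientation: [-0.019, 1.0, -0.001, -0.002]
contact_force: [-0.5, -0.2, -0.4]
grip_width: -0.0003
grip_force: 0.0
```

```bash
python3 - <<'E'
from h import *
w=ctrl.capture("wrist"); w["view"]=np.array(w["view"]); save(w,"w1")
print(ctrl.sense()["eef_pos"])
# draw predicted lid edge ends for case pose
im=cv2.imread("pics/w1.png")
c,s=np.cos(.045),np.sin(.045)
def P(x,y,z): return [.511+c*x-s*y,.364+s*x+c*y,z]
pts=[P(15,0,0)]
th=1.05; a=np.deg2rad(165.1)-th
ex=.032+.0662*np.cos(a); ez=.03+.0662*np.sin(a)
for q in proj(w,[P(ex,-.075,ez),P(ex,.075,ez),P(-.033,-.075,.03),P(-.033,.075,.03)]): print(q.round(1)); cv2.circle(im,tuple(int(v) for v in q),4,(0,0,255),1)
cv2.imwrite("pics/w1d.png",im)
E
```

```text
[0.57866494 0.36116582 0.2146753 ]
[224.1 156. ]
[433.4 154.5]
[238.8  93.9]
[414.8  92.5]
```

View pics/w1d.png

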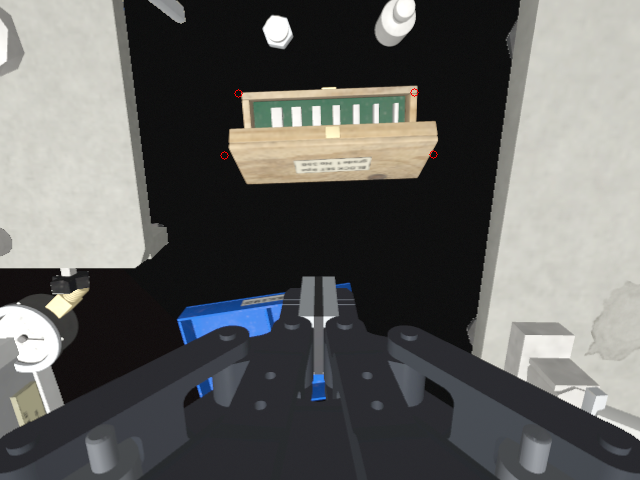

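The wrist view shows the box rim corners at (242,95) and (416,87), matching the prediction with yaw about 0.08. The lid's upper edge runs from (231,145) to (437,137), so the lid is at about 0.92 rad. I'll lower the fingertip behind the lid.

Emit:
drive_tool(linear=[[0.0,0,0.02],[0.0,0,0.045],[0.0,0,0.07],[0.0,0,0.095],[0.004,0,0.115],[0.01,0,0.127],[0.016,0,0.13],[0.018,0,0.13]], angular=[[0,0,0],[0,0,0],[0,0,0],[0,0,0],[0,0,0],[0,0,-0.02],[0,0,-0.04],[0,0,-0.04]])

```text
t: 2.15
eef_pos: [0.5569, 0.3636, 0.0878]
orientation: [-0.043, 0.999, -0.0, -0.001]
contact_force: [-0.4, -1.0, 1.0]
grip_width: 0.0
grip_force: 0.0
```

```bash
python3 -c "
from h import *
s=ctrl.sense();print(s['eef_pos'],s['contact_force'],R.from_quat(s['orientation']).as_matrix().round(3).tolist())"
```

```text
[0.55692315 0.36358993 0.08781462] [-0.42865173 -1.03445412  1.01950881] [[-0.996, -0.085, -0.002], [-0.085, 0.996, -0.001], [0.002, -0.0, -1.0]]
```

Emit:
drive_tool(linear=[[0.008,0,0.002],[0.016,0,0.003],[0.022,0,0.004],[0.028,0,0.006],[0.035,0,0.009],[0.04,0,0.0125],[0.044,0,0.016],[0.047,0,0.0195]], angular=[[0,0,0],[0,0,0],[0,0,0],[0,0,0],[0,0,0],[0,0,0],[0,0,0],[0,0,0]])

```text
t: 2.82
eef_pos: [0.5114, 0.3589, 0.0685]
orientation: [-0.042, 0.999, 0.0, -0.0]
contact_force: [0.1, 0.2, 2.0]
grip_width: 0.0003
grip_force: 0.8
```

Emit:
drive_tool(linear=[[0.003,0,0.003],[0.006,0,0.007],[0.009,0,0.0105],[0.011,0,0.0135],[0.0125,0,0.016],[0.0135,0,0.0185],[0.0135,0,0.0205],[0.0135,0,0.0215]], angular=[[0,0,0],[0,0,0],[0,0,0],[0,0,0],[0,0,0],[0,0,0],[0,0,0],[0,0,0]])

```text
t: 3.48
eef_pos: [0.4983, 0.3577, 0.047]
orientation: [-0.042, 0.999, -0.0, -0.0]
contact_force: [-3.4, -1.0, 9.6]
grip_width: 0.0001
grip_force: 5.3
```

Emit:
drive_tool(linear=[[0,0,0.0005],[0,0,0.001],[0,0,0.0015],[0,0,0.0015]], angular=[[0,0,0],[0,0,0],[0,0,0],[0,0,0]])

```text
t: 3.82
eef_pos: [0.4983, 0.3578, 0.047]
orientation: [-0.042, 0.999, 0.0, -0.0]
contact_force: [-5.6, -2.8, 12.7]
grip_width: -0.0003
grip_force: 6.9
```

The wooden lid stopped firmly at z = 0.047, which is its shut height. I'll lift and cross high over to the case.

Emit:
drive_tool(linear=[[0,0,-0.015],[0,0,-0.045],[0,0,-0.08],[0,0,-0.12],[0,0,-0.16],[0,-0.02,-0.2],[0,-0.04,-0.235],[0,-0.06,-0.27]], angular=[[0,0,0],[0,0,0],[0,0,0],[0,0,0],[0,0,0],[0,0,0],[0,0,0],[0,0,0]])

```text
t: 4.48
eef_pos: [0.5031, 0.2975, 0.3174]
orientation: [-0.042, 0.999, 0.0, 0.0]
contact_force: [-0.2, 0.2, 0.8]
grip_width: -0.0003
grip_force: 0.0
```

Emit:
drive_tool(linear=[[0,-0.03,-0.02],[0,-0.065,-0.035],[0,-0.1,-0.04],[0,-0.135,-0.04],[0,-0.17,-0.04],[0,-0.205,-0.04],[0,-0.24,-0.04],[0,-0.275,-0.04]], angular=[[0,0,0.01],[0,0,0.02],[0,0,0.03],[0,0,0.04],[0,0,0.05],[0,0,0.06],[0,0,0.07],[0,0,0.085]])

```text
t: 5.15
eef_pos: [0.5261, 0.0224, 0.3557]
orientation: [0.001, 1.0, 0.0, 0.0]
contact_force: [1.1, -0.1, -0.6]
grip_width: 0.0002
grip_force: 0.0
```

```bash
python3 - <<'E'
from h import *
T=np.load("top0.npy",allow_pickle=True).item(); S=np.load("scene0.npy",allow_pickle=True).item()
print("bigcase bottom FR",onz(T,(438,172),0).round(3),"oil",onz(T,(400,186),.0).round(3),"disc",onz(T,(467,176),.01).round(3))
for z in (.1,.15,.2,.25,.3): print(z,onz(T,(449,142),z).round(3),onz(S,(494,251),z).round(3))
E
```

```text
bigcase bottom FR [ 0.758 -0.335  0.   ] oil [ 0.713 -0.215  0.   ] disc [ 0.742 -0.422  0.01 ]
0.1 [ 0.814 -0.347  0.1  ] [ 0.847 -0.266  0.1  ]
0.15 [ 0.792 -0.332  0.15 ] [ 0.771 -0.308  0.15 ]
0.2 [ 0.77  -0.316  0.2  ] [ 0.696 -0.351  0.2  ]
0.25 [ 0.748 -0.301  0.25 ] [ 0.621 -0.393  0.25 ]
0.3 [ 0.726 -0.286  0.3  ] [ 0.545 -0.436  0.3  ]
```

Emit:
drive_tool(linear=[[0,-0.03,0],[0,-0.065,0],[-0.01,-0.1,0],[-0.03,-0.135,0],[-0.05,-0.17,0],[-0.07,-0.205,0],[-0.085,-0.24,0],[-0.1,-0.275,0]], angular=[[0,0,0],[0,0,0],[0,0,0],[0,0,0],[0,0,0],[0,0,0],[0,0,0],[0,0,0]])

```text
t: 5.82
eef_pos: [0.6263, -0.253, 0.3552]
orientation: [0.001, 1.0, 0.0, -0.0]
contact_force: [1.0, 1.0, 0.3]
grip_width: -0.0002
grip_force: 0.0
```

Emit:
drive_tool(linear=[[-0.01,-0.03,0.01],[-0.015,-0.06,0.02],[-0.02,-0.085,0.035],[-0.02,-0.1,0.045],[-0.02,-0.102,0.045],[-0.02,-0.102,0.045]], angular=[[0,0,0],[0,0,0],[0,0,0],[0,0,0],[0,0,0],[0,0,0]])

```text
t: 6.32
eef_pos: [0.6452, -0.3533, 0.3098]
orientation: [0.001, 1.0, 0.001, -0.001]
contact_force: [0.6, 1.3, 0.3]
grip_width: 0.0002
grip_force: 0.0
```

```bash
python3 - <<'E'
from h import *
w=ctrl.capture("wrist"); w["view"]=np.array(w["view"])
print(ctrl.sense()["eef_pos"])
im=w["pixels"][:,:,::-1].copy()
th=1.07; a=np.pi-np.arctan2(42,119)-th
ex=.064+.1262*np.cos(a); ez=.07+.1262*np.sin(a); print(ex,ez)
for q in proj(w,[[.54+ex,-.355-.071,ez],[.54+ex,-.355+.071,ez],[.48,-.355-.077,.069],[.48,-.355+.077,.069]]): print(q.round(1)); cv2.circle(im,tuple(int(v) for v in q),4,(0,0,255),1)
cv2.imwrite("pics/w2d.png",im)
np.save("w2.npy",w,allow_pickle=True)
E
```

```text
[ 0.64557515 -0.35242845  0.31097315]
0.043706720489007665 0.19455770874052214
[214.5 143.8]
[418.2 143. ]
[235.6  27.6]
[396.9  27. ]
```

View pics/w2d.png

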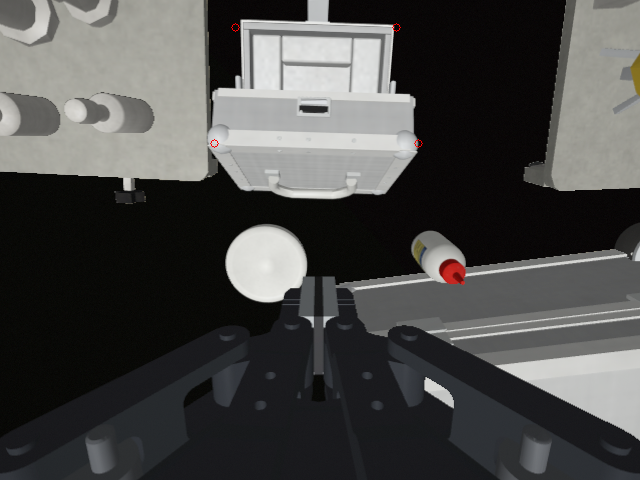

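The wrist view shows the case lid's upper edge at row ~147, columns 213–417, as predicted, with the oil and dish clear of it. The rim corners at (241,21) and (396,27) give a yaw of about -0.035. I'll lower the fingertip behind the lid's upper edge, above the handle.

Emit:
drive_tool(linear=[[0,0,0.02],[0,0,0.045],[0,0,0.07],[0,0,0.095],[0.005,0,0.115],[0.015,0,0.125],[0.025,0,0.126],[0.03,0,0.126]], angular=[[0,0,0.01],[0,0,0.02],[0,0,0.03],[0,0,0.035],[0,0,0.035],[0,0,0.035],[0,0,0.035],[0,0,0.035]])

```text
t: 7.03
eef_pos: [0.6152, -0.3514, 0.1853]
orientation: [0.018, 1.0, 0.0, 0.0]
contact_force: [-0.5, 0.1, 0.0]
grip_width: -0.0002
grip_force: 0.0
```

Emit:
drive_tool(linear=[[0.009,0,0.001],[0.018,0,0.002],[0.026,0,0.003],[0.034,0,0.005],[0.045,0,0.009],[0.055,0,0.014],[0.065,0,0.02],[0.074,0,0.027]], angular=[[0,0,0],[0,0,0],[0,0,0],[0,0,0],[0,0,0],[0,0,0],[0,0,0],[0,0,0]])

```text
t: 7.7
eef_pos: [0.5409, -0.3505, 0.158]
orientation: [0.018, 1.0, -0.0, 0.0]
contact_force: [-0.6, -0.7, 3.5]
grip_width: -0.0
grip_force: 1.3
```

Emit:
drive_tool(linear=[[0.006,0,0.006],[0.012,0,0.012],[0.0175,0,0.019],[0.0225,0,0.0255],[0.026,0,0.031],[0.0285,0,0.0355],[0.031,0,0.041],[0.032,0,0.044]], angular=[[0,0,0],[0,0,0],[0,0,0],[0,0,0],[0,0,0],[0,0,0],[0,0,0],[0,0,0]])

```text
t: 8.37
eef_pos: [0.5093, -0.349, 0.1126]
orientation: [0.018, 1.0, 0.0, -0.0]
contact_force: [-1.5, -0.4, 1.5]
grip_width: 0.0
grip_force: 0.9
```

Emit:
drive_tool(linear=[[0.0,0,0.001],[0.0,0,0.002],[0.0,0,0.003],[0.0,0,0.0035],[0.0,0,0.0035]], angular=[[0,0,0],[0,0,0],[0,0,0],[0,0,0],[0,0,0]])

```text
t: 8.78
eef_pos: [0.5094, -0.3491, 0.1118]
orientation: [0.018, 1.0, -0.0, -0.0]
contact_force: [-9.5, 3.1, 21.8]
grip_width: -0.0001
grip_force: 10.9
```

The case lid stopped at z = 0.112 and holds firm under load, so it is shut. I'll lift and move to the front of the case.

Emit:
drive_tool(linear=[[0,0,-0.01],[0,0,-0.03],[0,0,-0.06],[0.02,0,-0.09],[0.05,0,-0.1],[0.08,0,-0.1],[0.105,0,-0.1],[0.105,0,-0.1]], angular=[[0,0,0],[0,0,0],[0,0,0],[0,0,0],[0,0,0],[0,0,0],[0,0,0],[0,0,0]])

```text
t: 9.45
eef_pos: [0.4019, -0.3447, 0.2105]
orientation: [0.019, 1.0, 0.0, -0.0]
contact_force: [-1.1, -0.3, 0.2]
grip_width: 0.0003
grip_force: 0.0
```

```bash
python3 - <<'E'
from h import *
print(ctrl.sense()["eef_pos"])
f=lambda im,x,y,w,h:cv2.resize(im[y:y+h,x:x+w,::-1],(400,300),interpolation=cv2.INTER_CUBIC)
T=ctrl.capture("top");S=ctrl.capture("scene");W=ctrl.capture("wrist")
m=np.vstack([np.hstack([f(T["pixels"],416,200,100,75+25),f(T["pixels"],160,215,100,75)]),np.hstack([f(S["pixels"],360,255,160,120),cv2.resize(W["pixels"][:,:,::-1],(400,300))])])
cv2.imwrite("pics/m2.png",m)
E
```

```text
[ 0.40186731 -0.34473195  0.21054628]
```

View pics/m2.png

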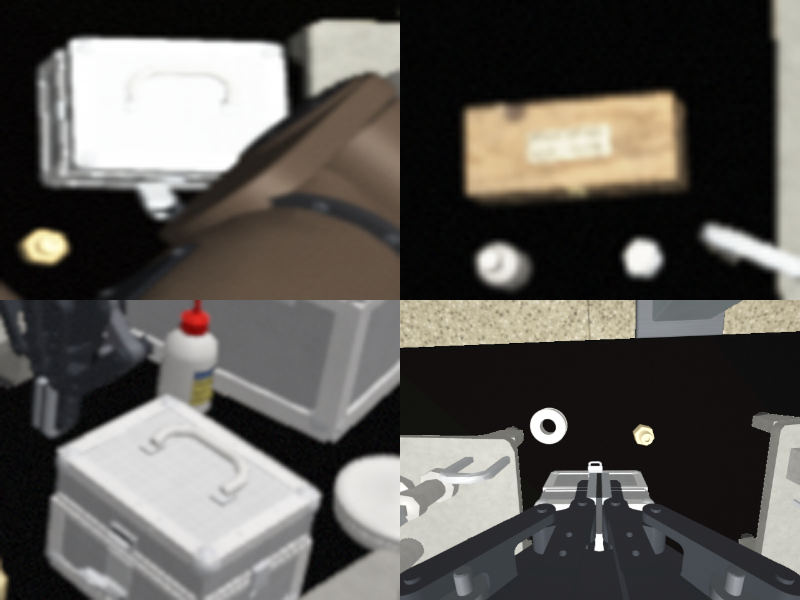

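The pictures show both lids shut. The latch is tilted out at top-view pixel about (456,272), roughly x 0.447, y -0.351, and the brass adaptor and ring are untouched. I'll descend in front of the latch.

Emit:
drive_tool(linear=[[0,-0.002,0.02],[0,-0.004,0.045],[0,-0.006,0.07],[0,-0.007,0.095],[0,-0.007,0.12],[0,-0.007,0.145],[0,-0.007,0.16],[0,-0.007,0.162]], angular=[[0,0,0],[0,0,0],[0,0,0],[0,0,0],[0,0,0],[0,0,0],[0,0,0],[0,0,0]])

```text
t: 10.27
eef_pos: [0.4048, -0.3514, 0.0449]
orientation: [0.018, 1.0, 0.002, -0.001]
contact_force: [-0.5, -0.3, 0.3]
grip_width: -0.0002
grip_force: 0.0
```

Emit:
drive_tool(linear=[[-0.008,0,0],[-0.016,0,0],[-0.023,0,0],[-0.03,0,0],[-0.036,0,0],[-0.042,0,0],[-0.047,0,0],[-0.05,0,0]], angular=[[0,0,0],[0,0,0],[0,0,0],[0,0,0],[0,0,0],[0,0,0],[0,0,0],[0,0,0]])

```text
t: 10.93
eef_pos: [0.4552, -0.3541, 0.0482]
orientation: [0.018, 1.0, -0.0, 0.0]
contact_force: [-8.5, -0.8, 5.4]
grip_width: -0.0003
grip_force: 4.8
```

```bash
python3 - <<'E'
from h import *
s=ctrl.sense();print(s["eef_pos"],s["contact_force"])
S=ctrl.capture("scene");W=ctrl.capture("wrist")
f=lambda im,x,y,w,h:cv2.resize(im[y:y+h,x:x+w,::-1],(400,300),interpolation=cv2.INTER_CUBIC)
cv2.imwrite("pics/m3.png",np.hstack([f(S["pixels"],350,290,120,90),f(W["pixels"],220,240,200,150)]))
E
```

```text
[ 0.45522647 -0.35411571  0.04818551] [-8.46979561 -0.75908344  5.35284554]
```

View pics/m3.png

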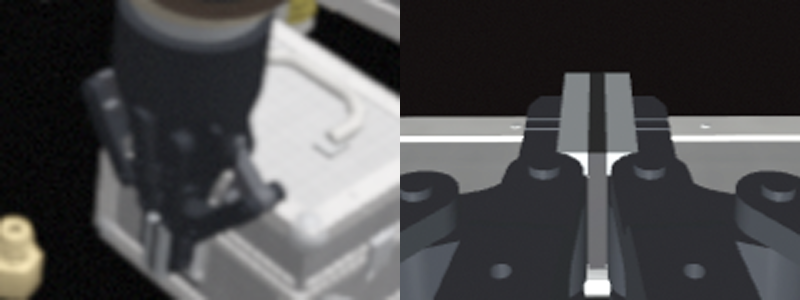

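Emit:
drive_tool(linear=[[0.01,0,0],[0.03,0,0],[0.05,0,0],[0.055,0,-0.03],[0.055,0,-0.07],[0.055,0.03,-0.11],[0.055,0.06,-0.14],[0.055,0.1,-0.17]], angular=[[0,0,0],[0,0,0],[0,0,0],[0,0,0],[0,0,0],[0,0,0],[0,0,0],[0,0,0]])

```text
t: 11.7
eef_pos: [0.402, -0.2654, 0.209]
orientation: [0.019, 1.0, -0.0, 0.001]
contact_force: [1.4, 0.1, 1.5]
grip_width: 0.0001
grip_force: 0.0
```

Emit:
drive_tool(linear=[[0,0.03,0],[0,0.06,0],[0,0.09,0],[0,0.12,0],[0,0.15,0],[0,0.18,0],[0,0.2,0],[0,0.2,0]], angular=[[0,0,0],[0,0,0],[0,0,0],[0,0,0],[0,0,0],[0,0,0],[0,0,0],[0,0,0]])

```text
t: 12.37
eef_pos: [0.4092, -0.0632, 0.2073]
orientation: [0.017, 1.0, 0.0, 0.0]
contact_force: [0.3, -0.1, 0.7]
grip_width: 0.0002
grip_force: 0.0
```

```bash
python3 - <<'E'
from h import *
print(ctrl.sense()["eef_pos"])
T=ctrl.capture("top");S=ctrl.capture("scene")
f=lambda im,x,y,w,h:cv2.resize(im[y:y+h,x:x+w,::-1],(400,300),interpolation=cv2.INTER_CUBIC)
cv2.imwrite("pics/m4.png",np.hstack([f(S["pixels"],350,310,120,90),f(T["pixels"],410,210,100,75)]))
E
```

```text
[ 0.40915822 -0.06324961  0.20725506]
```

View pics/m4.png

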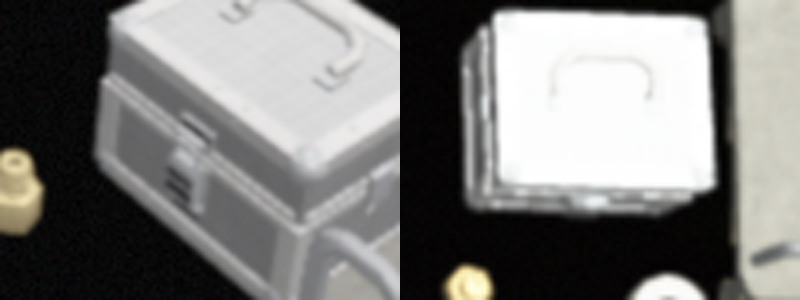

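The latch looks flat and the case hasn't moved, with its front-left corner still at (427,262). The stop came about 6 mm earlier than predicted, so I'll check the latch angle with a closer look.

```bash
python3 - <<'E'
from h import *
S=ctrl.capture("scene");T=ctrl.capture("top")
c,s=np.cos(-.035),np.sin(-.035)
def P(x,y,z): return [.539+c*x-s*y,-.355+s*x+c*y,z]
def big(C,x,y,w,h):
    k=400/w; im=cv2.resize(np.ascontiguousarray(C["pixels"][y:y+h,x:x+w,::-1]),(400,600),interpolation=cv2.INTER_CUBIC)
    def d(p,col):
        q=(proj(C,p)[0]+.5-[x,y])*k; cv2.circle(im,tuple(int(v) for v in q),3,col,1)
    for th,col in ((0,(0,0,255)),(.2,(0,255,0))):
        for yy in (-.01,.01):
            vx,vz=-.006,.029
            d(P(-.060+vx*np.cos(th)-vz*np.sin(th),yy,.038+vz*np.cos(th)+vx*np.sin(th)),col)
    for yy in(-.071,.071): d(P(-.055,yy,.112),(255,0,0)); d(P(-.06,yy,.069),(255,0,255))
    return im
cv2.imwrite("pics/m5.png",np.hstack([big(S,375,310,70,105),big(T,425,215,60,90)]))
E
```

```text
(no output)
```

View pics/m5.png

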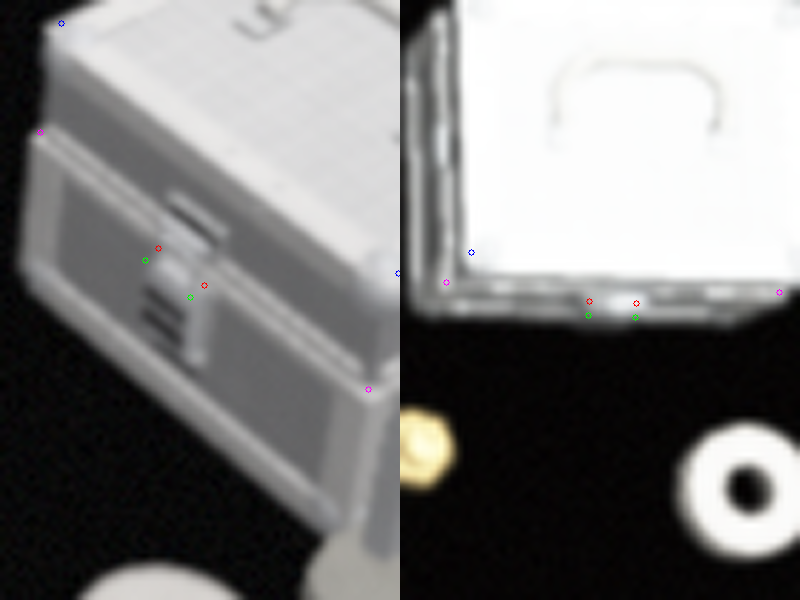

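Relative to the case edges, the latch tip sits at the flat position: the case itself stands about 5 mm closer to the robot than I first estimated, which also explains the early stop. The lids are shut and the robot is clear, so I'll hand in.

```bash
python3 -c "
from plant import ctrl
print(ctrl.finish_job())"
```

```text
the job is handed in; nothing more can be done
None
```

I pushed both lids fully shut and then, after the case's lid was down, pushed its latch flat; the job is handed in, the boxes show no visible shift in the pictures, and I don't have the judge's result.

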